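# Tare the kitchen scale and point out the next ingredient

## Task

Show the cook the next weighing step: first press the larger of the scale's two round keys (tare) fully down and let it up again. Then point with the fingertips at the short, wide jar, just above the knob of its lid, and stay there for about two seconds, and after that point just above the middle of the mixing bowl on the scale for about two seconds. Only the tare key is to be pressed: leave the small key alone, do not touch or move any jar, the bowl or anything else that stands about, and do not point at another jar.

Things in the scene. Friction and masses are not known exactly. Their poses are not given: they have to be found in the camera images.
- scale: Flat white kitchen scale, 250 (its x) x 190 (its y) x 20 mm high, fixed to the worktop, with a steel weighing plate 160 x 176 mm whose top is at 26 mm and whose centre is 40 mm along the scale's +x. Origin: centre of its underside; -x is its front strip, with a dark display in the middle and one round grey key at each end of the strip.
- tare (a joint): Travel of the large (tare) key, m: 0 up, 0.005 fully down; a spring that takes about 4 N fully down and brings it up again.
- unit (a joint): Travel of the small key, m: 0 up, 0.005 fully down, about 4 N.
- bowl: Round steel mixing bowl, 150 mm across at the rim and 65 mm high, standing loose on the scale's plate (its rim 91 mm above the worktop). Origin: centre of its underside.
- bowl_rim (a point): Centre of the bowl's mouth, at rim height, 65 mm above the bowl's origin; z up.
- board: Wooden board, 250 (its x) x 270 (its y) x 14 mm, fixed to the worktop; the four jars stand on it in two rows of two, about 130 and 144 mm apart, in any order. Origin: centre of its underside.
- jar_wide: White ceramic storage jar, 90 mm across and 60 mm high, with a flat wooden lid (10 mm) and on it a wooden knob 22 mm across and 15 mm high, 85 mm high over all; the short, wide one, the widest of the four. Origin: centre of its underside, z up; stands loose on the board, whose top is 14 mm above the worktop.
- jar_wide_top (a point): Top centre of the wide jar's lid knob, 85 mm above the jar's origin; z up.
- jar_small: White ceramic storage jar, 60 mm across and 60 mm high, with a flat wooden lid (10 mm) and on it a wooden knob 22 mm across and 15 mm high, 85 mm high over all; the short, narrow one. Origin: centre of its underside, z up; stands loose on the board, whose top is 14 mm above the worktop.
- jar_small_top (a point): Top centre of the short narrow jar's knob, 85 mm above its origin.
- jar_medium: White ceramic storage jar, 74 mm across and 100 mm high, with a flat wooden lid (10 mm) and on it a wooden knob 22 mm across and 15 mm high, 125 mm high over all; the middle-sized one. Origin: centre of its underside, z up; stands loose on the board, whose top is 14 mm above the worktop.
- jar_medium_top (a point): Top centre of the medium jar's knob, 125 mm above its origin.
- jar_tall: White ceramic storage jar, 66 mm across and 135 mm high, with a flat wooden lid (10 mm) and on it a wooden knob 22 mm across and 15 mm high, 160 mm high over all; the tall one. Origin: centre of its underside, z up; stands loose on the board, whose top is 14 mm above the worktop.
- jar_tall_top (a point): Top centre of the tall jar's knob, 160 mm above its origin.
- mug: Blue ceramic mug, 80 mm across, 95 mm high, loose, beyond the work; handle on its +y. Origin: centre of its underside.
- mill: Dark wooden pepper mill, 52 mm across, 140 mm high, loose, beyond the work. Origin: centre of its underside.
- spoon: Wooden spoon, 238 mm long and 10 mm thick, lying loose between the scale and the board, along its own x. Origin: underside of the handle's middle, the round head (40 mm across) is on +x.
- tare_top (a point): Centre of the top of the large round grey key (30 mm across), the tare key; it stands at one end of the scale's front strip, left or right, 95 mm from the scale's centre towards its front and 60 mm to the side. Moves down with the key, at most 5 mm; up, it is 41 mm above the worktop. The key stands 9 mm proud of a grey round housing 46 mm across.
- unit_top (a point): Centre of the top of the small round grey key (16 mm across), the unit key, at the other end of the strip, 120 mm from the tare key; up, it is 41 mm above the worktop. To be left alone.
Not all that is in view belongs to the job. Leave any red look-alike of the jar_wide alone. Leave any green look-alike of the jar_small alone.

How it is judged (in metres and radians):
On the way, in this order (a step that is already met when the one before it is completed fails the run):
1. the tare key is pressed down, at least 4 of its 5 mm (value of joint tare above 0.004 m), for 0.05 s.
2. the tare key is up again, and the tool point dwells above the wide jar's knob: TCP within 25 mm sideways and 10 to 80 mm above its top, for 1.6 s (value of joint each of tare, unit below 0.0015 m and horizontal distance between the grasp point and jar_wide_top below 0.025 m and z of the grasp point in the frame of jar_wide_top between 0.01 and 0.08 m), for 1.6 s.
3. the tool point dwells above the middle of the bowl: TCP within 30 mm sideways of the centre of its mouth and 10 to 80 mm above the rim, for 1.6 s (value of joint each of tare, unit below 0.0015 m and horizontal distance between the grasp point and bowl_rim below 0.03 m and z of the grasp point in the frame of bowl_rim between 0.01 and 0.08 m), for 1.6 s.
At the end, for the whole second after the job is handed in: Both keys are up, the bowl stands on the scale's plate, and the bowl, jars, mug, mill and spoon are at rest, upright as they were and within 12 mm of where they were at the start (value of joint each of tare, unit below 0.0015 m and z of bowl in the frame of scale between 0.022 and 0.032 m and distance of each of bowl, jar_wide, jar_small, jar_medium, jar_tall, mug, mill, spoon from where it was at the start of the episode below 0.012 m and linear speed of each of bowl, jar_wide, jar_small, jar_medium, jar_tall, mug, mill, spoon below 0.02 m/s and angle between each of bowl, jar_wide, jar_small, jar_medium, jar_tall, mug, mill's own z axis and vertical below 0.1 rad); the robot touches nothing.
It fails at once if the bowl or a jar is touched (over 0.5 N) (contact force between any of the fingers, the arm and bowl above 0.5 N or contact force between any of the fingers, the arm and jar_wide above 0.5 N or contact force between any of the fingers, the arm and jar_small above 0.5 N or contact force between any of the fingers, the arm and jar_medium above 0.5 N or contact force between any of the fingers, the arm and jar_tall above 0.5 N).
It fails at once if the mug, mill or spoon is touched (over 0.5 N) (contact force between any of the fingers, the arm and mug above 0.5 N or contact force between any of the fingers, the arm and mill above 0.5 N or contact force between any of the fingers, the arm and spoon above 0.5 N).
It fails at once if the bowl, a jar or another loose thing is moved or lifted more than 12 mm (distance of any of bowl, jar_wide, jar_small, jar_medium, jar_tall, mug, mill, spoon from where it was at the start of the episode above 0.012 m).
It fails at once if the small key is pressed (over 2 mm) (value of joint unit above 0.002 m).
It fails at once if the tool point comes to where it points at another jar: within 20 mm sideways and less than 60 mm above its knob ((horizontal distance between the grasp point and jar_small_top below 0.02 m and z of the grasp point in the frame of jar_small_top between -0.05 and 0.06 m) or (horizontal distance between the grasp point and jar_medium_top below 0.02 m and z of the grasp point in the frame of jar_medium_top between -0.05 and 0.06 m) or (horizontal distance between the grasp point and jar_tall_top below 0.02 m and z of the grasp point in the frame of jar_tall_top between -0.05 and 0.06 m)).
It also fails if it takes over 56 s, if anything falls off the work surface, if the arm or the gripper's body presses on something with over 40 N, if the wrist force passes 120 N, or if a joint passes its speed limit or range.

## Robot

A 6-joint arm with a two-finger parallel gripper is mounted at the origin on the work surface. World frame = base frame: x ahead of the robot, y to its left, z up, the work surface at z = 0. Lengths are in m, angles in degrees, forces in N, time in s.
With the tool pointing down it reaches from about 0.325 to 0.85 m from the base axis. Payload 15.5 kg.
Tool frame: the origin (TCP) lies between the finger pads, 19 mm behind the fingertips; this is the grasp point; z points along the fingers, y is the line along which they close (so a half turn about z gives the same grasp; the last joint's range is limited). The gripper opens to 91 mm and grips with 3 to 60 N. Pads are 32 mm wide; open, the fingers measure 118 mm over their backs; the gripper's body (76 mm by 178 mm) begins 60 mm behind the grasp point.
Start: joints at [-68.955, 28.281, 77.091, -0, 74.628, -5.472], TCP at [0.279, -0.559, 0.233] pointing down, gripper open.
Joint ranges: [-166.48, 166.48], [-47.26, 123.95], [12.59, 153.08], [-70.14, 250.14], [6.76, 159.57], [-176.63, 176.63]. Speed limits (degrees/s): [108.29, 108.29, 147.25, 172.46, 172.46, 172.46].

## Interface

Orientations are given as a 3x3 rotation matrix whose columns are the frame's x, y, z axes.
In Python, from rig import arm gives the robot as it stands. Calls block until the motion is done:
- arm.move_to(position, orientation): joint-space move of the TCP to a pose.
- arm.move_l(position, orientation=None, feed=0.15): straight line of the TCP; orientation=None keeps the orientation; feed is the mean speed in m/s.
- arm.move_joints(angles): joint-space move.
- arm.grip(opening): finger opening in m; the grip force is fixed at half the most; returns when the fingers have stopped.
- arm.sleep(seconds).
- arm.solve_ik(position, orientation): joint angles nearest the present ones, or None.
- arm.snapshot(name): name is "scene" or "top" or "wrist"; returns the picture (480x640x3 uint8, red, green, blue); there is no depth.
- arm.get_calibration(name): a dict with "intrinsics" (3x3 intrinsics, pixels), "cam_to_world" (4x4, takes a point from camera to world coordinates). Camera axes: x right, y down, z forward; pixel columns grow to the right and rows downward; lengths in m; the calibration is good to about 2 mm. The wrist camera is an equidistant fisheye: a pixel r from the principal point sees the ray r / f radians off the axis. A picture is of the moment at which its call begins: read the wrist's pose just before it. get_calibration takes no time and is no camera call; for the wrist camera it gives the pose at the moment of the call.
A pose or a line that the arm cannot do raises arm.Unreachable and nothing moves.
- arm.sign_off(): hands the job in; it is judged then, once.
Readings, each from a call of its own:
- arm.current_t(): time.
- arm.current_joint_positions(): joint angles.
- arm.current_dq(): joint speeds.
- arm.current_tau(): joint torques, N m.
- arm.current_ee_pos(): TCP position.
- arm.current_tool_rot(): TCP orientation.
- arm.current_force(): force on the tool from outside, world axes, zero at the start.
- arm.current_torque(): the same for the moment, N m.
- arm.current_width(): finger opening in m.
- arm.current_grasp_force(): force on a finger pad.
Only numpy, scipy, OpenCV 4.12 (cv2) and the standard library are available. Lean on these libraries where they do the work, as an engineer would, in place of code of your own. Each camera call takes 0.05 s, during which the arm holds its last target. There are 200 camera calls.

## Working session

There is one attempt and no reset: what is moved stays moved. The work goes in short steps, each a Python script; the robot and the scene stay as the last script left them, time stands still between calls to the robot, and variables do not carry over. Pictures are saved under pics/ and viewed, at most 10 in all, crops included, and the job is handed in when it is done.

```bash
mkdir -p pics
cat > h.py <<'E'
import numpy as np, cv2
from rig import arm
def ray(name,u,v,z,cal=None):
    c=cal or arm.get_calibration(name);K=np.array(c["intrinsics"]);T=np.array(c["cam_to_world"])
    d=T[:3,:3]@np.linalg.solve(K,[u,v,1.]);o=T[:3,3]
    return o+d*(z-o[2])/d[2]
def proj(name,p):
    c=arm.get_calibration(name);K=np.array(c["intrinsics"]);T=np.linalg.inv(np.array(c["cam_to_world"]))
    q=K@(T[:3,:3]@np.array(p)+T[:3,3]);return q[:2]/q[2]
E
python3 - <<'E'
from h import *
for n in("top","scene"):
    cv2.imwrite(f"pics/{n}0.png",arm.snapshot(n)[:,:,::-1]);c=arm.get_calibration(n);print(n,np.round(c["intrinsics"],1).tolist(),np.round(c["cam_to_world"],3).tolist())
E
```

```text
top [[481.5, 0.0, 314.7], [0.0, 481.5, 230.2], [0.0, 0.0, 1.0]] [[-0.008, -0.982, 0.191, 0.41], [-1.0, 0.007, -0.009, 0.08], [0.007, -0.191, -0.982, 1.124], [0.0, 0.0, 0.0, 1.0]]
scene [[624.9, 0.0, 313.5], [0.0, 624.9, 237.6], [0.0, 0.0, 1.0]] [[0.18, 0.605, -0.776, 1.713], [0.984, -0.12, 0.134, -0.149], [-0.012, -0.787, -0.617, 1.042], [0.0, 0.0, 0.0, 1.0]]
```

View pics/top0.png

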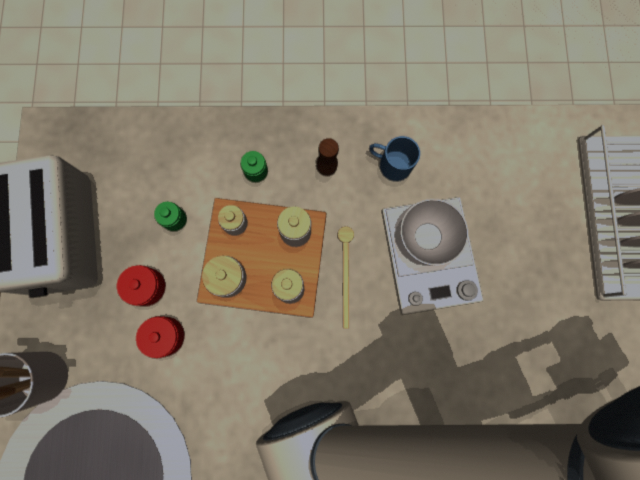

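View pics/scene0.png

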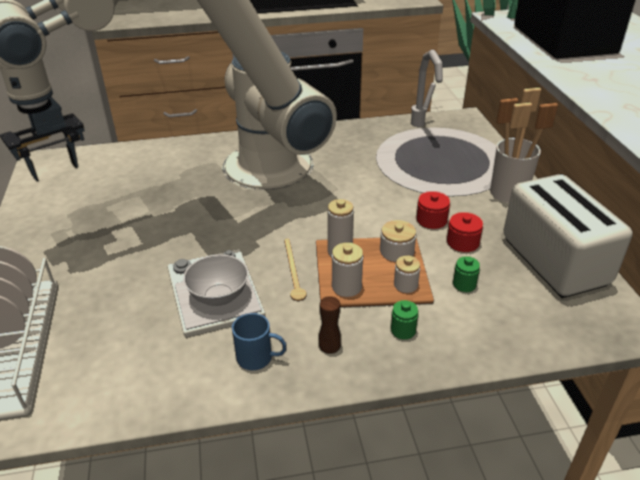

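The top view shows four white jars with wooden lids: (222,276) with the largest lid, (231,217) small, (293,226) and (287,287) taller. The red look-alikes are at (140,286) and (158,337), so the jar meant is (222,276): it is white, on the board and widest. Of the scale keys at (467,290) and (416,298), the right one looks larger, so it should be tare. One enlarged crop will confirm both.

Run:
```python
from h import *
im=cv2.imread("pics/top0.png")
a=cv2.resize(im[195:315,190:330],None,fx=4,fy=4,interpolation=cv2.INTER_CUBIC)[:480]
b=cv2.resize(im[275:315,400:490],None,fx=5,fy=5,interpolation=cv2.INTER_CUBIC)
out=np.zeros((480,800,3),np.uint8);out[:,:400]=a[:,:400];out[:200,400:]=b[:,:400]
out[210:470,400:]=cv2.resize(im[195:275,390:480],(400,260))
cv2.imwrite("pics/c.png",out)
for n,p,z in[("tare",(467,290),.041),("unit",(416,298),.041),("wide",(222,274),.099),("small",(231,216),.099),("med",(294,221),.139),("tall",(286,284),.174),("bowl",(434,232),.091),("spoonhead",(345,234),.01),("spoonend",(346,327),.01)]:
    q=ray("top",*p,z);print(n,q.round(3),proj("scene",q).round())
```

```text
tare [ 0.482 -0.27   0.041] [182. 261.]
unit [ 0.465 -0.154  0.041] [228. 251.]
wide [0.516 0.269 0.099] [397. 225.]
small [0.642 0.253 0.099] [405. 257.]
med [0.622 0.115 0.139] [346. 246.]
tall [0.488 0.129 0.174] [340. 200.]
bowl [ 0.605 -0.19   0.091] [215. 274.]
spoonhead [ 0.617 -0.001  0.01 ] [298. 292.]
spoonend [0.403 0.001 0.01 ] [286. 238.]
```

View pics/c.png

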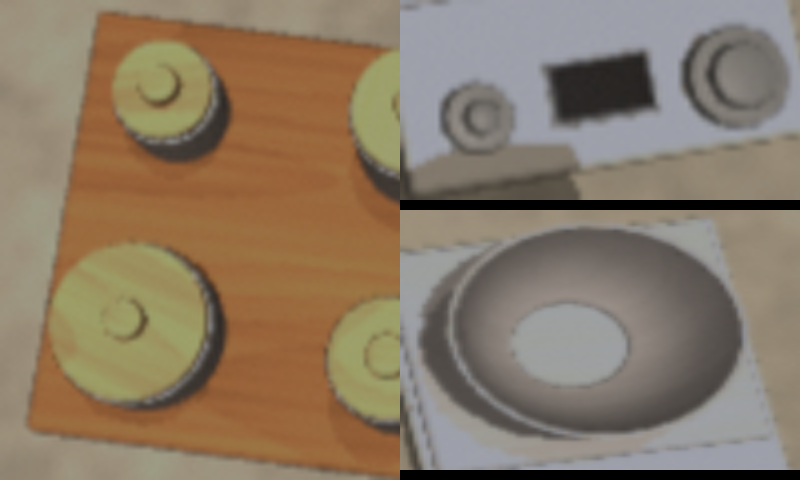

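The crop confirms it. The widest jar's knob is at about (221,274.5), and the larger key is on the right, with its top at (469,290). The small key is at (417,298) and the bowl's mouth is centred at about (434,232). Next, press tare.

Run:
```python
from h import *
t=ray("top",469,290,.041)[:2];u=ray("top",417,298.4,.041)[:2];print(t,u,np.linalg.norm(t-u))
y=(u-t)/np.linalg.norm(u-t); z=np.array([0,0,-1.]); print(arm.current_tool_rot())
Rs=[]
for s in(1,-1):
    Y=np.array([*(s*y),0]);Rs.append(np.c_[np.cross(Y,z),Y,z])
R0=np.array(arm.current_tool_rot());R=max(Rs,key=lambda r:np.trace(r.T@R0))
arm.grip(0.0);print("w",arm.current_width())
arm.move_to([*t,.25],R);arm.move_l([*t,.075],feed=.15);arm.sleep(.3)
f0=np.array(arm.current_force());print(f0)
zc=.064
while zc>.0515:
    arm.move_l([*t,zc],feed=.02);arm.sleep(.1);f=np.array(arm.current_force())-f0
    print(round(zc,4),arm.current_ee_pos()[2],f.round(2))
    if f[2]>8:break
    zc-=.001
arm.sleep(.2)
cv2.imwrite("pics/press.png",cv2.resize(arm.snapshot("scene")[200:320,130:290,::-1],None,fx=4,fy=4))
arm.move_l([*t,.075],feed=.05);arm.sleep(.2);print(np.array(arm.current_force())-f0,arm.current_t())
```

```text
[ 0.48178301 -0.2742934 ] [ 0.4640484  -0.15660264] 0.11901945927614954
[[ 8.94809179e-01  4.46448608e-01 -4.17949748e-04]
 [ 4.46448794e-01 -8.94808573e-01  1.04471914e-03]
 [ 9.24283899e-05 -1.12141744e-03 -9.99999367e-01]]
w 0.0008224131544358321
[0.26946904 0.26838686 0.40295453]
0.064 0.06408178453120433 [-0.03  0.43 -0.62]
0.063 0.06300576642881225 [-0.41 -0.22 -0.08]
0.062 0.061999546801332434 [-1.01  0.79  0.34]
0.061 0.0609826532547213 [-0.37 -0.01 -1.2 ]
0.06 0.06003772104978514 [-0.19 -0.71  0.13]
0.059 0.059042107429563395 [ 0.06 -1.1   0.86]
0.058 0.05801847320795858 [ 0.8  -0.76  0.7 ]
0.057 0.057007274373022554 [ 0.08 -1.34  2.07]
0.056 0.05602017290774741 [ 0.11 -1.27  3.25]
0.055 0.055044864872666105 [ 0.9  -0.52  4.05]
0.054 0.054795681847694566 [-2.64  1.02 20.88]
[-0.67442785  0.45429468  0.40245765] 9.7167
```

View pics/press.png

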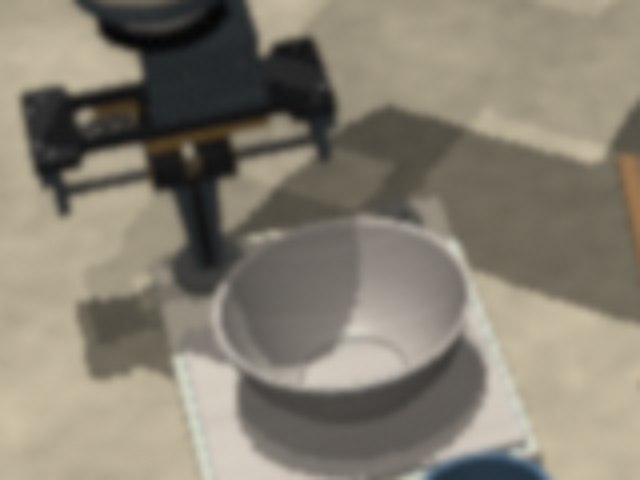

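The picture shows the closed fingers on the tare key, clear of the bowl. Force rose along the spring to about 4 N, then hit a hard stop after about 5 mm of travel, so the key was fully pressed and then released. Now the two pointing dwells, with the gripper's long side turned away from the tall jar.

Run:
```python
from h import *
w=ray("top",221,274.5,.099)[:2];b=ray("top",434.1,232,.091)[:2];print(w,b)
R0=np.array(arm.current_tool_rot());p=arm.current_ee_pos()
z=np.array([0,0,-1.]);Rs=[]
for s in(1,-1):
    Y=np.array([s*1.,0,0]);Rs.append(np.c_[np.cross(Y,z),Y,z])
def n6(R):
    q=arm.solve_ik([*w,.33],R); return 1e9 if q is None else abs(q[5]-arm.current_joint_positions()[5])
R=min(Rs,key=n6);print(arm.solve_ik([*w,.33],R))
arm.move_l([p[0],p[1],.33],feed=.15)
arm.move_to([*w,.33],R);print(arm.current_ee_pos())
arm.move_l([*w,.160],feed=.12);arm.sleep(.2)
cv2.imwrite("pics/wide.png",cv2.resize(arm.snapshot("scene")[120:300,280:480,::-1],None,fx=3,fy=3))
arm.sleep(2.1);print(arm.current_ee_pos(),arm.current_t())
arm.move_l([*w,.33],feed=.15)
arm.move_to([*b,.33],R0)
arm.move_l([*b,.142],feed=.12);arm.sleep(.2)
cv2.imwrite("pics/bowl.png",cv2.resize(arm.snapshot("scene")[180:340,130:330,::-1],None,fx=3,fy=3))
arm.sleep(2.1);print(arm.current_ee_pos(),arm.current_t(),arm.current_force())
arm.move_l([*b,.30],feed=.15);print(arm.current_t())
cv2.imwrite("pics/top1.png",arm.snapshot("top")[:,:,::-1])
cv2.imwrite("pics/both.png",np.hstack([cv2.resize(cv2.imread(f"pics/{n}.png"),(400,340)) for n in("wide","bowl")]))
```

```text
[0.51488636 0.27119148] [ 0.60523298 -0.19018983]
[ 2.18975226e+01  2.02807745e+01  7.49632091e+01 -2.54444375e-14
  8.47560164e+01  2.18975226e+01]
[0.51528601 0.27036869 0.32999927]
[0.51490526 0.27120328 0.16003269] 17.4583
[ 0.60521137 -0.19017688  0.14198871] 24.525 [ 0.42636364  0.27131295 -0.19290348]
25.725
```

View pics/both.png

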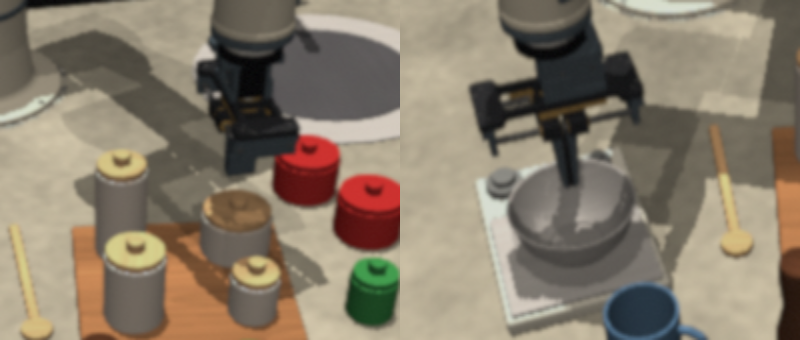

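The left half shows the gripper above the wide jar. The right half shows the fingertips above the bowl's middle, with everything in place and both keys up.

Run:
```python
from h import *
arm.sleep(.3);print(arm.sign_off())
```

```text
the job is handed in; nothing more can be done
None
```

I pressed the tare key fully and released it, pointed for about two seconds each above the wide jar's knob and then the bowl's middle, saw no contact with anything else, and handed the job in; no verdict came back.

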